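# Nip up the taper plug on a welded test manifold

## Task

Take the T-handled key out of the tool stand, fit it over the square-headed taper plug on the welded manifold and tighten the plug clockwise (seen from above) until it goes snug: it turns easily at first, then stiffens markedly, so nip it a little into the stiff part and stop, without forcing it further. Then put the key back upright in the same hole of the stand it came from, let go, and leave everything else on the table undisturbed.

Things in the scene. Friction and masses are not known exactly. Their poses are not given: they have to be found in the camera images.
- manifold: Welded steel manifold fixed to the table: 56 x 150 mm square tube along its own y, an end plate at each end, 70 mm high. On top, at own y = +30 mm: a round boss, 44 mm wide, flat top 72 mm above the table, with the square-headed plug; at own y = -40 mm: a closed hexagonal cap 79 mm high, not part of the job. Fixed. Origin: centre of the underside, z up.
- plug_top (a point): Centre of the top of the plug's square head, 88 mm above the table, on its vertical axis; turns with the plug. Head: dark steel, 16 x 16 mm, 16 mm tall, sides square to this frame's x and y, top 4 mm tapering to 11 mm. Already started in its thread, any way round; tightens clockwise from above, turning in place without sinking. It stays where it is left.
- thread_root (a point): Hidden point of the thread, 10 mm below the boss top, 3 mm off the plug's axis. The plug runs easily (0.04 Nm) for an unknown 0.4 to 2.3 rad, then the taper bites: 0.45 Nm to keep it turning (snug), jumping to 0.9 Nm after 0.45 rad of bite. 0.1 to 0.6 rad of bite is a good job. Only bite moves this point, by 0.3 to 1.77 mm: too little to steer by.
- key: Loose steel T-handled socket key, 117 mm tall, about 0.35 kg, standing socket-down in the stand. Socket: 32 mm round, 34 mm tall, square bore 18 mm wide, 18 mm deep, open below, sides square to the key's x and y; fits the head four ways round, 1 mm play each side, its rim then resting on the boss. Stem 12 mm. Origin: centre of the socket's bottom rim; z up the stem.
- key_bar (a point): Centre of the key's handle, 108 mm above the key's origin on its axis: a flat-sided bar 110 mm long along the key's x, 14 mm wide (y), 18 mm tall. Grip it across its width from above, firmly (40 N or more) for turning.
- stand: Grey steel tool stand fixed to the table, 90 x 190 x 35 mm, with two round holes of 40 mm diameter, 25 mm deep, at own y = +47.5 and -47.5 mm, floors 10 mm above the table. One holds the key, the other the drift; which is which varies. Origin: centre of the underside.
- drift: Loose round steel drift with a thick foot and a 26 mm round head, 86 mm tall, in the other hole of the stand. Leave alone. Origin: centre of its foot.
- spray: Aluminium spray can, 60 mm wide, 170 mm tall, standing. Leave alone. Origin: centre of its underside.
- hammer: Hammer lying on the table, 260 mm long. Leave alone.
- brush: Brush with wooden handle lying on the table, 220 mm long. Leave alone.
- tube: Short steel tube standing on end, 48 mm wide, 55 mm tall. Leave alone. Origin: centre of its underside.
- offcut: Flat steel offcut 110 x 35 x 10 mm on the table. Leave alone. Origin: centre of its underside.
- square: Grey welding magnet block 90 x 90 x 20 mm on the table. Leave alone. Origin: centre of its underside.
Mind the look-alikes: they are no part of the job. What is shaped like the manifold but orange or turquoise is not meant.

How it is judged:
On the way, in this order (a step that is already met when the one before it is completed fails the run):
1. the key is down over the plug's square head (horizontal distance between key and plug_top below 0.004 m and z of key in the frame of plug_top below -0.01 m and angle between key's own z axis and vertical below 0.12 rad), for 0.1 s.
2. the plug is snug: turned at least 0.1 rad into the bite (distance of thread_root from where it was at the start of the episode above 0.0003 m), for 0.1 s.
At the end, for the whole second after the job is handed in: The plug has been turned 0.1 to 0.6 rad into its bite (thread root moved 0.3 to 1.77 mm), and the key stands upright (within 0.12 rad), at rest, in the hole it came from, fully down (within 10 mm of where it started) (distance of thread_root from where it was at the start of the episode between 0.0003 and 0.00177 m and distance of key from where it was at the start of the episode below 0.01 m and angle between key's own z axis and vertical below 0.12 rad and linear speed of key below 0.02 m/s); the robot touches nothing.
It fails at once if the plug is over-tightened: more than 0.6 rad into the bite (distance of thread_root from where it was at the start of the episode above 0.00177 m).
It fails at once if a bystander is moved more than 30 mm (the drift: 20 mm) (distance of drift from where it was at the start of the episode above 0.02 m or distance of any of spray, hammer, brush, tube, offcut, square from where it was at the start of the episode above 0.03 m).
It also fails if it takes over 72 s, if anything falls off the work surface, if the arm or the gripper's body presses on something with over 40 N, if the wrist force passes 120 N, or if a joint passes its speed limit or range.

## Robot

A 6-joint arm with a two-finger parallel gripper is mounted at the origin on the work surface. World frame = base frame: x ahead of the robot, y to its left, z up, the work surface at z = 0. Lengths are in m, angles in rad, forces in N, time in s.
With the tool pointing down it reaches from about 0.3 to 0.85 m from the base axis. Payload 4.2 kg.
Tool frame: the origin (TCP) lies at the very end of the fingers, on their centre line; the grasp point (between the pads) lies 19 mm behind it; x points along the fingers, z is the direction in which the jaws open and shut, and the axes are right-handed (so a half turn about x gives the same grasp; the last joint's range is limited). The gripper opens to 91 mm and grips with 3 to 60 N. Pads are 32 mm wide; open, the fingers measure 118 mm over their backs; the gripper's body (76 mm by 178 mm) begins 60 mm behind the grasp point.
Start: joints at [-1.282, 0.32, 1.565, -0, 1.257, -0.02], TCP at [0.175, -0.548, 0.214] pointing down, gripper open.
Joint ranges: [-3.11, 3.11], [-0.84, 2.01], [0.21, 2.61], [-1.34, 4.49], [0.05, 2.63], [-2.56, 2.56]. Speed limits (rad/s): [2.57, 2.57, 3.14, 3.14, 3.14, 3.14].

## Interface

Orientations are given as a 3x3 rotation matrix whose columns are the frame's x, y, z axes.
In Python, from bench import manip gives the robot as it stands. Calls block until the motion is done:
- manip.move_ptp(position, orientation): joint-space move of the TCP to a pose.
- manip.movel(position, rate=0.15, frame=None, force_limit=None): straight line of the TCP; frame=None keeps the orientation; rate is the mean speed in m/s. With force_limit (N) it stops when the force on the tool has changed by that much, and returns True; else False.
- manip.goto_joints(angles): joint-space move.
- manip.set_gripper(opening, newtons=None): finger opening in m; newtons is the grip in N (None keeps the last); returns when the fingers have stopped.
- manip.hold(seconds).
- manip.inverse_kinematics(position, orientation): joint angles nearest the present ones, or None.
- manip.get_obs(): the state.
- manip.capture(name): name is "scene" or "top" or "wrist"; returns the picture (400x640x3 uint8, red, green, blue); there is no depth.
- manip.camera_params(name): a dict with "K" (3x3 intrinsics, pixels), "T" (4x4, takes a point from camera to world coordinates). Camera axes: x right, y down, z forward; pixel columns grow to the right and rows downward; lengths in m; the calibration is good to about 2 mm. The wrist camera is an equidistant fisheye: a pixel r from the principal point sees the ray r / f radians off the axis. A picture is of the moment at which its call begins: read the wrist's pose just before it. camera_params takes no time and is no camera call; for the wrist camera it gives the pose at the moment of the call.
A pose or a line that the arm cannot do raises manip.IKError and nothing moves.
- manip.sign_off(): hands the job in, once; it reports no verdict.
Trained networks look in the newest picture that a camera, given by its name, has taken for a name from the list of things; names that differ only in an ending like _2 or _b are one class to them, and where a whole thing is asked for, a point or a joint stands for the part that bears it (a point fixed in the world has none). Each returns a list of dicts, best first, with "score" (0 to 1); they miss things now and then, are a little off and sometimes report something else, mostly with a low value. They report only what shows in the picture. A call takes as long as a camera call. They do not tell look-alikes from the thing itself.
- manip.outline_of(camera, name): "mask" (400x640 bool, what is visible of it) and "rect" ([left, top, right, bottom] in pixels, round what is visible of it).
The state is a dict: "time_s": time; "joint_pos": joint angles; "dq": joint speeds; "joint_torque": joint torques, N m; "ee_pos": TCP position; "orientation": TCP orientation; "ft_force": force on the tool from outside, world axes, zero at the start; "torque": the same for the moment, N m; "width": finger opening in m.
Only numpy, scipy, OpenCV 4.12 (cv2) and the standard library are available. Lean on these libraries where they do the work, as an engineer would, in place of code of your own. Each camera call takes 0.05 s, during which the arm holds its last target. There are 200 camera calls.

## Working session

There is one attempt and no reset: what is moved stays moved. The work goes in short steps, each a Python script; the robot and the scene stay as the last script left them, time stands still between calls to the robot, and variables do not carry over. Pictures are saved under pics/ and viewed, about 8 in all and at most 12, crops included, and the job is handed in when it is done.

```bash
mkdir -p pics; ls; python3 - <<'E'
from bench import manip
import cv2, numpy as np
np.set_printoptions(precision=4,suppress=True)
ims=[]
for c in ["scene","top"]:
    im=manip.capture(c); p=manip.camera_params(c); print(c,p["K"].tolist(),p["T"].round(4).tolist())
    cv2.imwrite(f"pics/{c}0.png",im[:,:,::-1])
    for n in ["key","manifold","stand","plug_top","drift"]:
        print(n,[(round(d["score"],2),d["rect"]) for d in manip.outline_of(c,n)][:4])
o=manip.get_obs(); print(o)
E
```

```text
pics
scene [[376.6567452328349, 0.0, 322.15052897205305], [0.0, 376.6567452328349, 194.28802383255774], [0.0, 0.0, 1.0]] [[-0.3798, 0.7076, -0.5959, 1.0314], [0.9251, 0.2915, -0.2434, 0.1489], [0.0014, -0.6437, -0.7653, 0.7834], [0.0, 0.0, 0.0, 1.0]]
key [(0.93, [398.7, 210.9, 418.4, 260.0])]
manifold [(0.89, [272.6, 141.3, 343.3, 183.0]), (0.81, [222.2, 193.9, 309.7, 244.1]), (0.64, [431.7, 165.1, 511.9, 208.5])]
stand [(0.68, [379.9, 229.4, 471.8, 298.3])]
plug_top [(0.57, [313.7, 148.7, 318.9, 157.7]), (0.53, [224.3, 193.0, 311.9, 248.1])]
drift [(0.9, [439.7, 246.5, 458.3, 274.4]), (0.36, [222.4, 194.6, 308.0, 245.1])]
top [[518.7585980565915, 0.0, 323.82286002763453], [0.0, 518.7585980565915, 201.16172130059365], [0.0, 0.0, 1.0]] [[-0.0228, -0.9989, 0.042, 0.461], [-0.9997, 0.0224, -0.009, -0.0625], [0.008, -0.0422, -0.9991, 1.4526], [0.0, 0.0, 0.0, 1.0]]
key [(0.92, [225.7, 175.9, 247.9, 216.8])]
manifold [(0.74, [328.2, 150.6, 397.5, 204.2]), (0.67, [328.1, 226.6, 390.1, 287.5]), (0.61, [165.5, 269.5, 243.2, 315.6])]
stand [(0.64, [185.5, 181.3, 260.1, 215.5])]
plug_top [(0.58, [354.2, 180.0, 359.1, 186.3]), (0.55, [349.8, 260.3, 362.7, 269.8]), (0.42, [188.0, 293.4, 198.8, 302.9]), (0.34, [327.9, 123.2, 346.3, 144.5])]
drift [(0.43, [198.6, 192.7, 212.8, 207.5]), (0.25, [355.4, 178.4, 362.3, 184.5])]
{'time_s': 0.6, 'joint_pos': array([-1.282 ,  0.3196,  1.5644,  0.    ,  1.2574, -0.02  ]), 'dq': array([ 0.0001, -0.0009, -0.0001,  0.001 , -0.0009, -0.0004]), 'joint_torque': array([  0.001 , -41.2118, -23.2133,   0.0729,   0.0376,  -0.    ]), 'ee_pos': array([ 0.1748, -0.5478,  0.214 ]), 'orientation': array([[ 0.0001,  0.9527,  0.3039],
       [-0.0001,  0.3039, -0.9527],
       [-1.    ,  0.    ,  0.0002]]), 'ft_force': array([-0.2831,  0.5242,  0.574 ]), 'torque': array([-0.0598,  0.016 ,  0.0353]), 'width': 0.09122026141945108}
```

```bash
python3 - <<'E'
import cv2
a=cv2.imread("pics/top0.png"); cv2.imwrite("pics/t1.png",cv2.resize(a[90:340,130:450],None,fx=2.4,fy=2.4,interpolation=cv2.INTER_CUBIC))
E
```

```text
(no output)
```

View pics/t1.png

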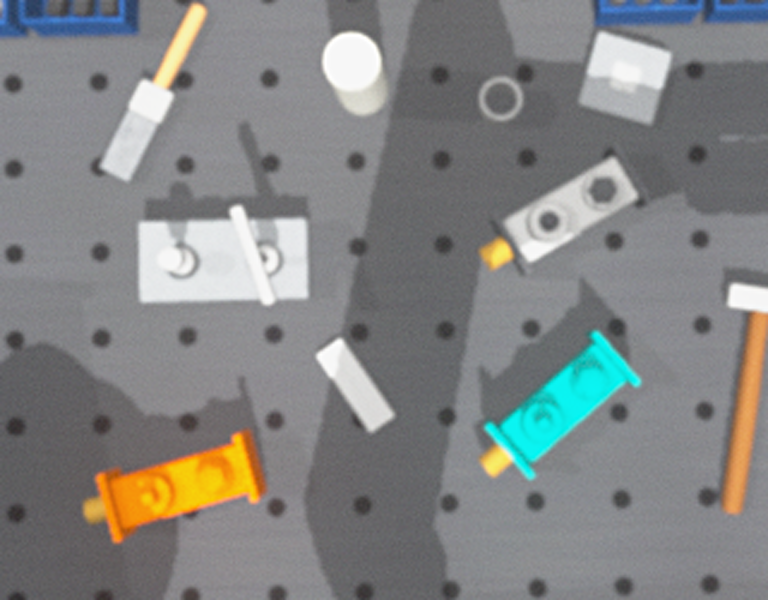

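View pics/scene0.png

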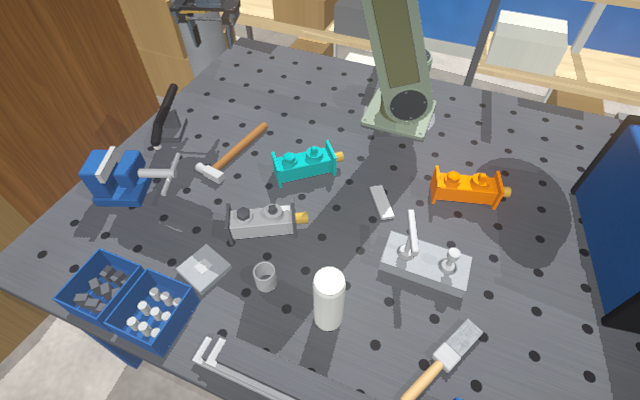

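```bash
cat > h.py <<'E'
from bench import manip
import cv2, numpy as np
np.set_printoptions(precision=4,suppress=True)
def ray(c,uv,p=None):
    p=p or manip.camera_params(c); K=p["K"];T=p["T"]
    x=(uv[0]-K[0,2])/K[0,0]; y=(uv[1]-K[1,2])/K[1,1]
    if c=="wrist":
        r=np.hypot(x,y); s=np.sin(r)/r if r>1e-9 else 1; d=np.array([x*s,y*s,np.cos(r)])
    else: d=np.array([x,y,1.])
    return T[:3,3],T[:3,:3]@d
def at(c,uv,z,p=None):
    o,d=ray(c,uv,p); return o+d*(z-o[2])/d[2]
def proj(P,p):   # wrist fisheye
    K,T=p["K"],p["T"]; q=T[:3,:3].T@(np.asarray(P)-T[:3,3]); t=np.arctan2(np.hypot(q[0],q[1]),q[2]); a=np.arctan2(q[1],q[0])
    return np.array([K[0,2]+K[0,0]*t*np.cos(a),K[1,2]+K[1,1]*t*np.sin(a)])
def down(a): # tool pointing down, jaw axis (z) at yaw a
    x=np.array([0,0,-1.]); z=np.array([np.cos(a),np.sin(a),0]); return np.c_[x,np.cross(z,x),z]
def save(im,n): cv2.imwrite(f"pics/{n}.png",im[:,:,::-1])
E
python3 - <<'E'
from h import *
f=lambda u,v,z:at("top",(130+u/2.4,90+v/2.4),z)
a,b=f(237,210,.127),f(267,300,.127); print("bar",a,b,(a+b)/2, np.linalg.norm(a-b),np.arctan2(*(b-a)[1::-1]))
print("plug",f(549,220,.088)); print("cap",f(601,188,.079)); print("drift",f(170,258,.096)); print("spray",f(352,62,.17))
print("stand",[f(*u,.035)[:2] for u in [(139,222),(307,218),(308,297),(140,302)]])
p=manip.camera_params("wrist"); o=manip.get_obs(); R=o["orientation"]
print(p["K"]); print("cam in tool", R.T@(p["T"][:3,3]-o["ee_pos"]), R.T@p["T"][:3,:3])
c=(a+b)/2; ax=np.arctan2(*(b-a)[1::-1])
for k in range(-1,3):
    for P in [(c[0],c[1],.099),(*f(549,220,.088)[:2],.17)]:
        q=manip.inverse_kinematics(np.array(P),down(ax+np.pi/2*k)); print(k,q)
E
```

```text
bar [0.5829 0.1674 0.127 ] [0.4862 0.137  0.127 ] [0.5345 0.1522 0.127 ] 0.10131604438393038 -2.8368981111041114
plug [ 0.5679 -0.1681  0.088 ]
cap [ 0.6028 -0.2273  0.079 ]
drift [0.5349 0.2464 0.096 ]
spray [0.7303 0.0385 0.17  ]
stand [array([0.5801, 0.295 ]), array([0.5804, 0.1038]), array([0.4903, 0.1043]), array([0.489, 0.295])]
[[309.7069   0.     315.4302]
 [  0.     309.7069 198.9057]
 [  0.       0.       1.    ]]
cam in tool [-0.1701  0.084  -0.0002] [[ 0.0012 -0.2924  0.9563]
 [-0.     -0.9563 -0.2924]
 [ 1.      0.0003 -0.0012]]
-1 [ 0.2567  0.3876  1.7751 -0.      0.979  -1.6187]
-1 [-0.3072  0.3764  1.5928 -0.      1.1724 -2.1827]
0 None
0 [-0.3072  0.3764  1.5928 -0.      1.1724  2.5297]
1 [ 0.2567  0.3876  1.7751 -0.      0.979   1.5228]
1 [-0.3072  0.3764  1.5928 -0.      1.1724  0.9589]
2 [ 0.2567  0.3876  1.7751 -0.      0.979  -0.048 ]
2 [-0.3072  0.3764  1.5928 -0.      1.1724 -0.6119]
```

```bash
python3 - <<'E'
from h import *
import json
def shot(n):
    manip.hold(.2); p=manip.camera_params("wrist"); im=manip.capture("wrist"); save(im,n); json.dump({k:np.asarray(p[k]).tolist() for k in "KT"},open(n+".json","w"))
    for m in ["plug_top","key_bar","key","stand"]:
        print(m,[(round(d["score"],2),d["rect"]) for d in manip.outline_of("wrist",m)][:2])
manip.move_ptp(np.array([.568,-.168,.22]),down(-.307+.6)); shot("wp")
manip.move_ptp(np.array([.5345,.152,.22]),down(1.876)); shot("wk")
print(manip.get_obs()["time_s"],manip.get_obs()["joint_pos"])
a=cv2.imread("pics/wp.png");b=cv2.imread("pics/wk.png")
p=json.load(open("wp.json")); p={k:np.array(v) for k,v in p.items()}
u=proj([.568,-.168,.088],p).astype(int);print(u)
cv2.imwrite("pics/c1.png",cv2.resize(a[u[1]-60:u[1]+60,u[0]-80:u[0]+80],None,fx=5,fy=5,interpolation=cv2.INTER_CUBIC))
cv2.imwrite("pics/c2.png",cv2.resize(b[40:360,110:530],None,fx=1.85,fy=1.85,interpolation=cv2.INTER_CUBIC))
E
```

```text
plug_top [(0.6, [124.8, 115.0, 143.0, 135.3]), (0.56, [307.7, 181.2, 328.7, 197.9])]
key_bar []
key []
stand [(0.65, [84.2, 231.9, 104.1, 249.9])]
plug_top [(0.68, [484.0, 0.0, 502.0, 20.7]), (0.6, [61.2, 134.7, 80.2, 152.1])]
key_bar [(0.7, [302.7, 140.3, 333.2, 261.6]), (0.65, [333.9, 305.9, 391.3, 330.9])]
key [(0.61, [307.3, 139.7, 327.7, 258.1])]
stand [(0.75, [268.2, 129.4, 440.5, 238.9]), (0.29, [2.2, 0.0, 41.3, 70.3])]
4.7 [ 0.2558  0.2855  1.5986  0.      1.2575 -1.6196]
[315 190]
```

View pics/c1.png

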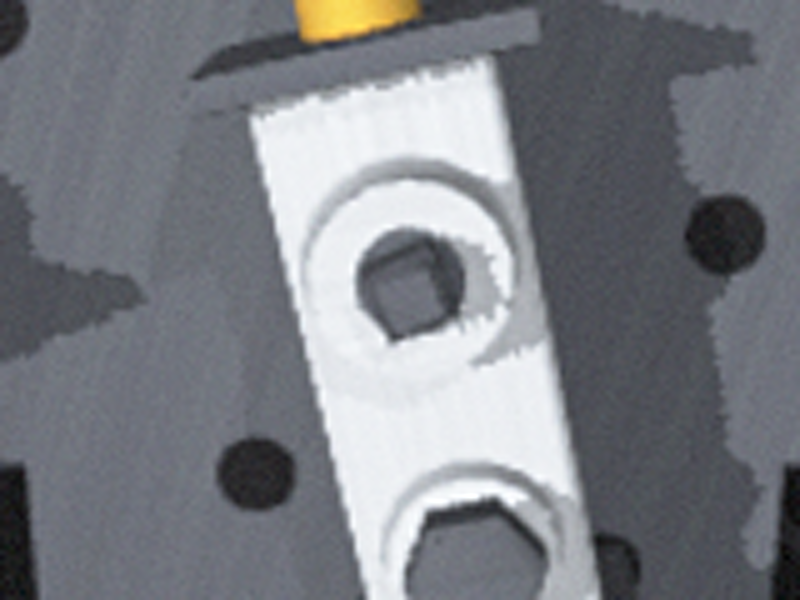

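View pics/c2.png

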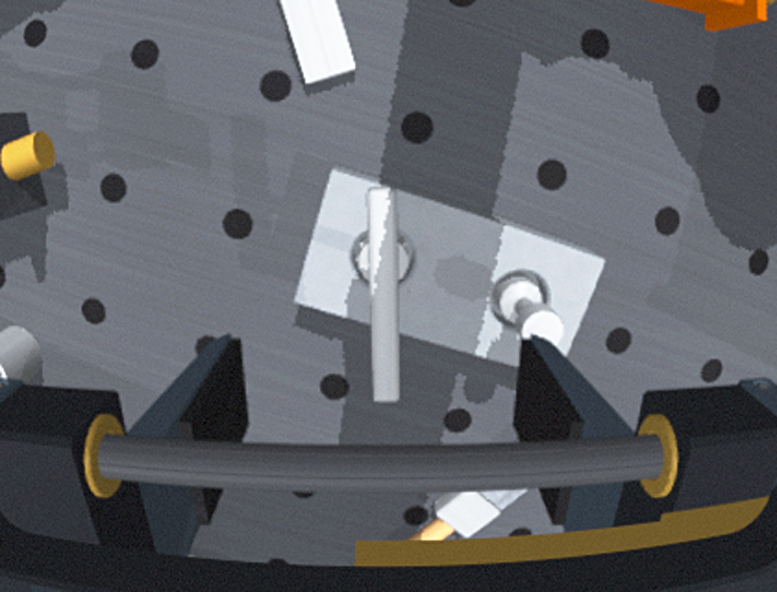

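The top view shows the grey manifold's plug at about (0.568, -0.168), and the key's bar centred on about (0.535, 0.152) at yaw 0.30. In the wrist views the square head is at about crop (410, 290) and the bar is clearly visible. I'll take closer views at opposite yaws so that calibration bias cancels.

```bash
cat >> h.py <<'E'
import json
def shot(n):
    manip.hold(.2); p=manip.camera_params("wrist"); im=manip.capture("wrist"); save(im,n); json.dump({k:np.asarray(p[k]).tolist() for k in "KT"},open(n+".json","w")); return im
def load(n): return {k:np.array(v) for k,v in json.load(open(n+".json")).items()}
def view(obj,q6,z,off,n):
    a=np.arctan2(obj[1],obj[0])-q6
    y=np.array([-np.sin(a),np.cos(a)]); P=np.r_[np.array(obj[:2])-off*y,z]
    manip.move_ptp(P,down(a)); return shot(n)
E
python3 - <<'E'
from h import *
PL=[.568,-.168,.088]; KB=[.5345,.152,.127]
view(PL,-1.57,.108,.026,"p1"); view(PL,1.57,.108,.026,"p2")
manip.movel(manip.get_obs()["ee_pos"]+[0,0,.07],rate=.3)
view(KB,1.52,.15,.025,"k1"); view(KB,-1.62,.15,.025,"k2")
print(manip.get_obs()["time_s"])
t=[]
for n,P,s in [("p1",PL,40),("p2",PL,40)]:
    u=proj(P,load(n)).astype(int); print(n,u); im=cv2.imread(f"pics/{n}.png"); t.append(cv2.resize(im[u[1]-25:u[1]+25,u[0]-25:u[0]+25],None,fx=8,fy=8,interpolation=cv2.INTER_CUBIC))
for n in ["k1","k2"]:
    u=proj(KB,load(n)).astype(int); print(n,u); im=cv2.imread(f"pics/{n}.png"); t.append(cv2.resize(im[max(0,u[1]-100):u[1]+100,u[0]-100:u[0]+100],(400,400),interpolation=cv2.INTER_CUBIC))
cv2.imwrite("pics/c3.png",np.hstack(t[:2])); cv2.imwrite("pics/c4.png",np.hstack(t[2:]))
E
```

```text
13.8667
p1 [312 196]
p2 [316 198]
k1 [314 199]
k2 [314 196]
```

View pics/c3.png

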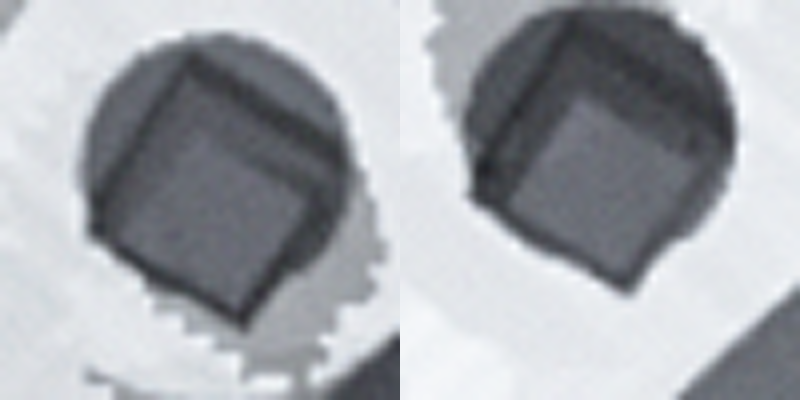

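View pics/c4.png

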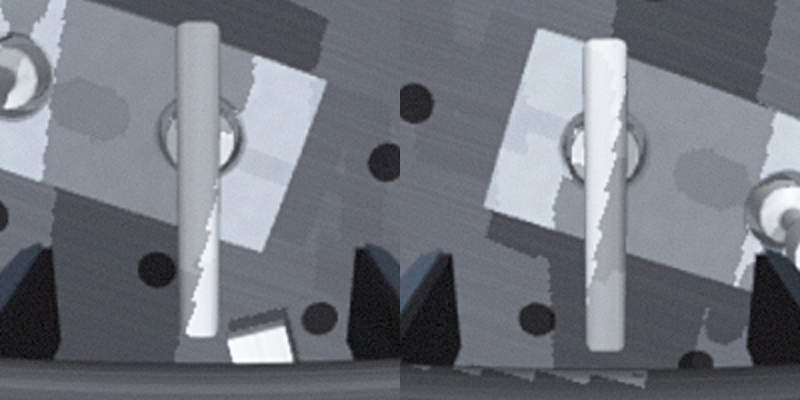

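```bash
python3 - <<'E'
from h import *
from scipy.optimize import least_squares
PL=[.568,-.168,.088]; KB=[.5345,.152,.127]
for n,c in [("k1",(197.5,22,197.5,337)),("k2",(205,38,205,352))]:
    p=load(n); u=proj(KB,p).astype(int)
    a,b=[at("wrist",(u[0]-100+c[i]/2,u[1]-100+c[i+1]/2),.127,p) for i in (0,2)]
    print(n,(a+b)/2,np.linalg.norm(a-b),np.arctan2(*(b-a)[1::-1]))
for n,c in [("p1",[(204,134),(308,200),(243,308),(117,230)]),("p2",[(182,95),(292,160),(230,272),(108,200)])]:
    p=load(n); u=proj(PL,p).astype(int)
    px=np.array([(u[0]-25+(x+.5)/8-.5,u[1]-25+(y+.5)/8-.5) for x,y in c])
    W=np.array([at("wrist",q,.088,p)[:2] for q in px])
    e=np.roll(W,-1,0)-W; print(n,W.mean(0),np.linalg.norm(e,axis=1),np.arctan2(e[:,1],e[:,0])%(np.pi/2))
E
```

```text
k1 [0.5372 0.1539 0.127 ] 0.10826683732628617 -2.8181035693892493
k2 [0.5361 0.1537 0.127 ] 0.10899671935760002 0.3271756272768291
p1 [ 0.5692 -0.1674] [0.01   0.0105 0.0121 0.0107] [0.702  0.7675 0.705  0.5626]
p2 [ 0.57   -0.1681] [0.0103 0.0106 0.0115 0.0105] [0.7365 0.8033 0.7291 0.6835]
```

```bash
python3 - <<'E'
from h import *
PL=[.568,-.168,.088]
for n,L in [("p1",[((95,232),(243,325),.084),((190,58),(345,158),.072)]),("p2",[((75,195),(230,290),.084),((175,18),(333,125),.072)])]:
    p=load(n); u=proj(PL,p).astype(int)
    for a,b,z in L:
        A,B=[at("wrist",(u[0]-25+x/8,u[1]-25+y/8),z,p)[:2] for x,y in (a,b)]
        print(n,A,B,np.linalg.norm(B-A),np.arctan2(*(B-A)[::-1])%(np.pi/2))
E
```

```text
p1 [ 0.5689 -0.1776] [ 0.5802 -0.1682] 0.01465521598541583 0.6971239586681697
p1 [ 0.5597 -0.1669] [ 0.5721 -0.1565] 0.016076283988959255 0.6978552920624896
p2 [ 0.5704 -0.1576] [ 0.559  -0.1675] 0.015144385633837723 0.7109724420042851
p2 [ 0.5798 -0.1688] [ 0.5669 -0.1792] 0.01655606165835505 0.67767758846544
```

```bash
python3 - <<'E'
from h import *
def st(t): o=manip.get_obs(); print(t,round(o["time_s"],2),o["ee_pos"],o["ft_force"],o["torque"],round(o["width"],4))
a=.325+np.pi/2; K=np.array([.5367,.1538])
manip.move_ptp(np.r_[K,.15],down(a))
print(manip.movel(np.r_[K,.099],rate=.1,force_limit=10)); st("down")
manip.set_gripper(.005,60); st("grip")
manip.hold(.2)
print(manip.movel(np.r_[K,.21],rate=.12)); st("lift")
P=np.array([.5696,-.1678])
manip.movel(np.r_[P,.21],rate=.2,frame=down(.705)); st("over")
manip.movel(np.r_[P,.180],rate=.1); manip.hold(.3); st("pre")
print(manip.get_obs()["joint_pos"])
save(manip.capture("scene"),"s2"); im=shot("w2"); 
b=cv2.imread("pics/s2.png")[130:260,190:390]; cv2.imwrite("pics/c5.png",np.vstack([cv2.resize(b,(480,312)),cv2.resize(im[60:340,100:540,::-1],(480,288))]))
E
```

```text
False
down 14.78 [0.5373 0.154  0.0993] [-0.281  -0.0287  0.9409] [ 0.1583 -0.1359 -0.0261] 0.0909
grip 15.93 [0.5367 0.1537 0.099 ] [-0.266   0.1575  0.4503] [-0.0043 -0.137  -0.0028] 0.0136
False
lift 17.21 [0.536  0.1536 0.209 ] [-0.63    0.0701 -4.928 ] [ 0.1355 -0.1174 -0.0345] 0.0136
over 18.98 [ 0.5695 -0.167   0.21  ] [-0.4119 -0.3237 -4.1809] [-0.0021 -0.1521 -0.0171] 0.0133
pre 19.73 [ 0.5699 -0.1679  0.1806] [-1.1723 -0.1815 -4.3678] [ 0.0491 -0.17   -0.0018] 0.0138
[-0.3059  0.371   1.5732 -0.      1.1962 -1.0109]
```

View pics/c5.png

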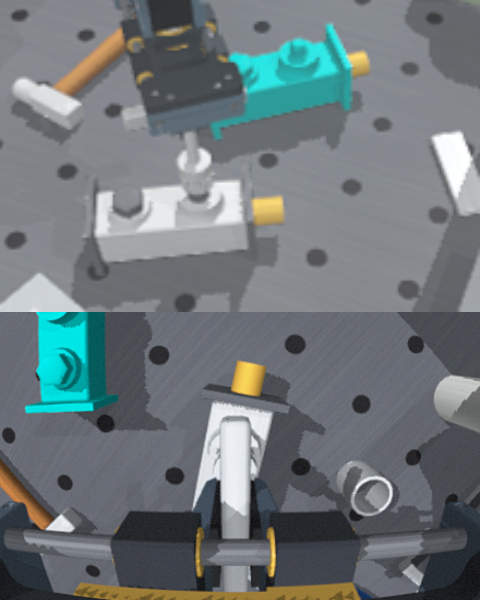

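The key is held upright with its socket right above the plug. The bar lies along the pads, as intended. Now I'll insert it.

```bash
python3 - <<'E'
from h import *
def st(t): o=manip.get_obs(); print(t,round(o["time_s"],2),o["ee_pos"],o["ft_force"],o["torque"],round(o["width"],4))
P=np.array([.5696,-.1678])
print(manip.movel(np.r_[P,.1615],rate=.03,force_limit=8)); manip.hold(.2); st("in"); print(manip.get_obs()["joint_pos"])
E
```

```text
False
in 20.99 [ 0.5696 -0.1678  0.1616] [-0.3803 -0.4608 -5.159 ] [ 0.0269 -0.0943  0.0076] 0.0136
[-0.3059  0.3853  1.6014  0.      1.1548 -1.0109]
```

```bash
python3 - <<'E'
from h import *
q0=manip.get_obs()["joint_pos"].copy(); q=q0.copy(); q[5]+=0; t0=manip.get_obs()["time_s"]; L=[]
for i in range(50):
    q=q.copy(); q[5]+=.06
    if q[5]>2.5: print("range"); break
    manip.goto_joints(q); o=manip.get_obs(); L.append((round(q[5]-q0[5],2),round(o["joint_pos"][5]-q0[5],3),round(o["torque"][2],3)))
    if abs(L[-1][2])>.2: 
        manip.hold(.1); o=manip.get_obs(); print("again",o["torque"]); 
        if abs(o["torque"][2])>.2: break
print(L); print(manip.get_obs())
E
```

```text
again [-1.2835  0.808   0.2932]
[(np.float64(0.06), np.float64(0.059), np.float64(0.032)), (np.float64(0.12), np.float64(0.118), np.float64(-0.013)), (np.float64(0.18), np.float64(0.177), np.float64(-0.018)), (np.float64(0.24), np.float64(0.237), np.float64(-0.011)), (np.float64(0.3), np.float64(0.297), np.float64(0.057)), (np.float64(0.36), np.float64(0.357), np.float64(-0.002)), (np.float64(0.42), np.float64(0.417), np.float64(-0.002)), (np.float64(0.48), np.float64(0.478), np.float64(0.065)), (np.float64(0.54), np.float64(0.538), np.float64(0.045)), (np.float64(0.6), np.float64(0.598), np.float64(0.021)), (np.float64(0.66), np.float64(0.658), np.float64(0.056)), (np.float64(0.72), np.float64(0.718), np.float64(0.031)), (np.float64(0.78), np.float64(0.778), np.float64(0.052)), (np.float64(0.84), np.float64(0.838), np.float64(0.062)), (np.float64(0.9), np.float64(0.898), np.float64(-0.014)), (np.float64(0.96), np.float64(0.958), np.float64(0.044)), (np.float64(1.02), np.float64(1.018), np.float64(0.032)), (np.float64(1.08), np.float64(1.078), np.float64(0.053)), (np.float64(1.14), n
[... 633 characters left out ...]
 np.float64(1.798), np.float64(0.044)), (np.float64(1.86), np.float64(1.857), np.float64(0.084)), (np.float64(1.92), np.float64(1.917), np.float64(0.292))]
{'time_s': 29.0917, 'joint_pos': array([-0.306 ,  0.385 ,  1.6019, -0.0012,  1.1564,  0.906 ]), 'dq': array([-0.0002, -0.0012,  0.0011,  0.0008,  0.0012, -0.0004]), 'joint_torque': array([  2.9273, -45.2975, -23.9488,   2.2855,  -0.5878,   0.3065]), 'ee_pos': array([ 0.5687, -0.168 ,  0.1615]), 'orientation': array([[-0.002 ,  0.9361,  0.3516],
       [-0.0005,  0.3516, -0.9361],
       [-1.    , -0.0021, -0.0003]]), 'ft_force': array([-2.6287, -5.2554, -1.2809]), 'torque': array([-1.2835,  0.808 ,  0.2932]), 'width': 0.01363546539035274}
```

```bash
python3 - <<'E'
from h import *
q=manip.get_obs()["joint_pos"].copy(); q[3]=0; 
import sys
q=np.array([-.3059,.3853,1.6014,0,1.1548,-1.0109+1.92]); n=0
for i in range(6):
    q=q.copy(); q[5]+=.03; manip.goto_joints(q); o=manip.get_obs()
    print(round(q[5]+1.0109,3),round(o["joint_pos"][5]+1.0109,3),o["torque"],round(o["joint_torque"][5],3),o["ft_force"],round(o["width"],4))
    if o["torque"][2]>.6: break
E
```

```text
1.95 1.947 [-1.2848  0.8255  0.3125] 0.404 [-3.6817 -4.9531 -1.467 ] 0.0136
1.98 1.977 [-1.2981  0.8099  0.3542] 0.41 [-2.8138 -4.4424 -1.7035] 0.014
2.01 2.007 [-1.2327  0.8318  0.3638] 0.41 [-2.9372 -4.37   -2.945 ] 0.0137
2.04 2.037 [-1.2522  0.7913  0.4063] 0.41 [-3.1416 -4.8142 -2.0709] 0.014
2.07 2.067 [-1.2184  0.834   0.3835] 0.41 [-3.5691 -4.3233 -2.0294] 0.0137
2.1 2.097 [-1.2397  0.8391  0.4074] 0.41 [-2.1346 -4.786  -1.5326] 0.0137
```

```bash
python3 - <<'E'
from h import *
q=np.array([-.3059,.3853,1.6014,0,1.1548,-1.0109+2.10])
for d in [.03,.03,.03,-.05,-.04]:
    q=q.copy(); q[5]+=d; manip.goto_joints(q); manip.hold(.05); o=manip.get_obs()
    print(round(q[5]+1.0109,3),o["torque"],round(o["joint_torque"][5],3),o["ft_force"],round(o["width"],4),o["ee_pos"])
w=shot("w3"); print(manip.get_obs()["time_s"])
cv2.imwrite("pics/c6.png",cv2.resize(w[60:340,100:540,::-1],None,fx=1.6,fy=1.6))
E
```

```text
2.13 [-1.1806  0.8098  0.4349] 0.395 [-3.1515 -3.9033 -2.838 ] 0.0137 [ 0.5687 -0.1678  0.1615]
2.16 [-1.2654  0.8038  0.4257] 0.395 [-4.0756 -4.8119 -3.2885] 0.0139 [ 0.5687 -0.1678  0.1615]
2.19 [-1.1832  0.7577  0.425 ] 0.395 [-3.1552 -4.7081 -2.5133] 0.0138 [ 0.5687 -0.1678  0.1615]
2.14 [-1.1623  0.8729  0.0844] 0.089 [-2.7014 -4.1231 -1.8428] 0.0133 [ 0.5686 -0.1678  0.1614]
2.1 [-1.1904  0.7803 -0.0148] 0.022 [-3.0531 -4.8397 -2.917 ] 0.0134 [ 0.5688 -0.1677  0.1613]
32.3417
```

View pics/c6.png

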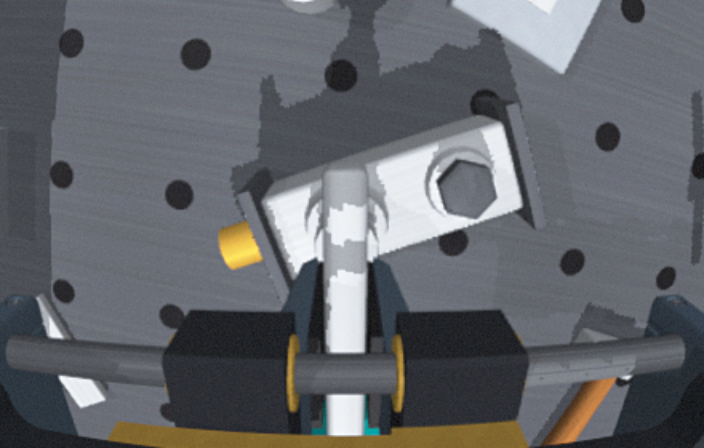

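The bar is still aligned with the pads, so it didn't slip, and the torque has dropped to zero. I put the bite at about 0.25 rad. Next I'll lift the key and return it.

```bash
python3 - <<'E'
from h import *
def st(t): o=manip.get_obs(); print(t,round(o["time_s"],2),o["ee_pos"],o["ft_force"],o["torque"],round(o["width"],4))
e=manip.get_obs()["ee_pos"]
print(manip.movel(np.r_[e[:2],.185],rate=.05,force_limit=30)); st("up")
manip.movel(np.r_[e[:2],.21],rate=.1)
K=np.array([.5367,.1538]); a=.325-np.pi/2
manip.movel(np.r_[K,.212],rate=.2,frame=down(a)); manip.hold(.2); st("over")
s=manip.capture("scene"); w=shot("w4"); save(s,"s4")
cv2.imwrite("pics/c7.png",np.vstack([cv2.resize(s[180:310,340:540,::-1],(480,312)),cv2.resize(w[60:340,100:540,::-1],(480,288))]))
E
```

```text
False
up 32.96 [ 0.569  -0.167   0.1854] [ 1.0112  0.2597 -4.3566] [-0.0377  0.0156  0.0484] 0.0138
over 35.33 [0.5368 0.1532 0.212 ] [-0.3998  0.12   -4.6713] [ 0.0111  0.02   -0.0173] 0.0137
```

View pics/c7.png

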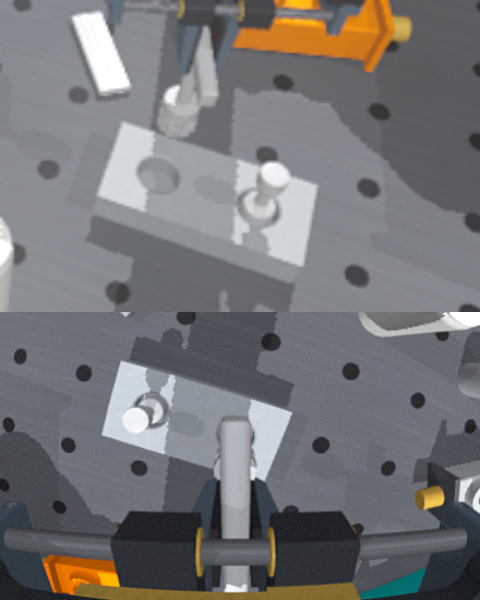

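The key hangs vertical above its empty hole, parallel to the drift. I'll lower it.

```bash
python3 - <<'E'
from h import *
def st(t): o=manip.get_obs(); print(t,round(o["time_s"],2),o["ee_pos"],o["ft_force"],o["torque"],round(o["width"],4)); return o["ee_pos"][2]
K=np.array([.5367,.1538])
manip.movel(np.r_[K,.115],rate=.1,force_limit=12); z=st("mid")
if z<.118:
    print(manip.movel(np.r_[K,.0985],rate=.03,force_limit=6)); z=st("low")
    if z<.1025:
        manip.set_gripper(.05); st("open"); manip.hold(.2)
        manip.movel(np.r_[K,.20],rate=.12); st("clear")
        manip.move_ptp(np.array([.45,.0,.25]),down(.3)); manip.hold(.5)
        s=manip.capture("scene"); t=manip.capture("top"); save(s,"s5"); save(t,"t5")
        print([(d["score"],d["rect"]) for d in manip.outline_of("scene","key")],[(d["score"],d["rect"]) for d in manip.outline_of("top","key")]); st("end")
        cv2.imwrite("pics/c8.png",np.vstack([cv2.resize(s[150:310,240:500,::-1],(600,369)),cv2.resize(t[140:240,170:430,::-1],(600,231))]))
E
```

```text
mid 36.74 [0.5372 0.1539 0.1157] [-0.1379 -0.6077 -3.8446] [-0.0541  0.0112  0.0029] 0.014
True
low 37.27 [0.5365 0.1538 0.0989] [ 0.2144 -0.1585  5.15  ] [ 0.0168 -0.0294  0.0157] 0.0135
open 37.99 [0.535  0.1534 0.0975] [ 0.0565  0.0602 -0.5871] [ 0.0167  0.0313 -0.0334] 0.0499
clear 39.19 [0.5361 0.1536 0.1992] [ 0.1681  0.567  -0.258 ] [ 0.0304 -0.0261  0.0036] 0.0503
[] [(0.79, [225.7, 177.5, 245.6, 217.6])]
end 41.5 [0.45 0.   0.25] [ 0.236  -0.1199  0.5385] [-0.0266 -0.1302 -0.1266] 0.0498
```

View pics/c8.png

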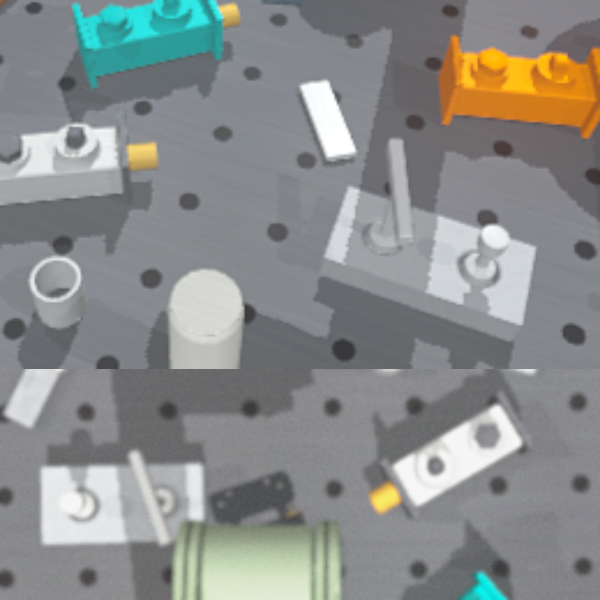

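```bash
python3 -c "
from bench import manip
manip.sign_off()"
```

```text
the job is handed in; nothing more can be done
```

The job is handed in: I tightened the plug until snug and put the key back upright in its own hole. The clock read about 41.5 s of the 72 s allowed, and the interface gave no verdict.

- **Fitting:** I found the plug at (0.570, −0.168) m and the key at (0.537, 0.154) m, using wrist-camera views at opposite yaws. With a 60 N grip the key went over the square head at the first try. The socket rim ended about 1 mm above the boss by the arm's position, and the force limit never tripped.
- **Tightening:** The plug turned easily (about 0.03 Nm) for roughly 1.9 rad. The torque then rose to a steady 0.40–0.43 Nm. I turned on to 2.19 rad, which I estimate is 0.25 rad of bite. The jump to 0.9 Nm that comes after 0.45 rad of bite never appeared. A picture showed the bar had not slipped in the grip.
- **Return:** The key touched the hole floor with the tool at z = 0.0989 m, compared with 0.099 m when I picked it up. After release and retreat, the pictures show it upright in its original hole with the gripper clear. The drift, spray can, tube and offcut look undisturbed. The hammer, brush and magnet block were not fully in those last views, but nothing I did came near them.

**Checks that were weak or disagreed:**
- The final "key" detection missed it in the scene camera. The top camera found it, with a box within about 2 pixels of the first one.
- While turning there was a sideways load of about 5 N, because the tool was slightly off the plug's axis. It went away when I lifted the key.
- I judged the bite from torque and joint angle only, since it cannot be seen directly.

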